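# Clear the stock box and draw the long paddle out of its narrow opening

### The job

The tin and the carton standing on top of the plywood stock box are in the way: stand each upright in the tray that already holds one of its kind and let go of it. Then reach through the opening in the box's top, draw out the long wooden paddle, which is longer than the opening and has to come out tilted, end first, and finish while still gripping it, holding all of it still in the air, at least 5 cm above the level of the box's top and touching nothing but the gripper. Leave the crock, the bottle and the tumbler where they are.

Things in the scene. Friction and masses are not known exactly. Their poses are not given: they have to be found in the camera images.
- box: plywood box fixed to the counter, 200 mm (x) by 390 mm (y), 72 mm high. Floor 8 mm thick; fixed top board 8 mm thick (underside 64, upper face 72 mm above the counter). Origin: at counter level below the centre of the opening in the top; x, y along its sides, z up. The tin and the carton stand on the top at about y = -160 mm
- box_opening (a point): centre of the only opening, at the top's upper face. It spans x and y -80 to +80 mm. The hollow under the top is longer: x -90 to +90 mm, y -235 to +130 mm, so a deep covered pocket on the -y side and a short one on the +y side. Axes as the box's
- paddle: wooden paddle, 280 mm long, about 120 g, lying flat on the box's inner floor, along its y, both ends under the top board, blade in the deep (-y) pocket. Origin: mid-length, underside; y along it to the handle end, z up. Handle 22 mm wide, 16 mm thick, y -40 to +140 mm; blade 56 mm wide, 10 mm thick, y -140 to -38 mm; undersides flush
- paddle_handle_end (a point): centre of the end face of the paddle's handle (paddle y = +140 mm, 8 mm above its underside). Pushed back 45 mm or more into the deep pocket, the paddle has its handle end free of the short cover, to be tilted up through the opening
- paddle_blade_end (a point): centre of the end face of the paddle's blade (paddle y = -140 mm, 5 mm above its underside)
- tin: steel tin with a paper band, upright cylinder 52 mm diameter, 75 mm high, about 160 g, standing on the box's top. Origin: centre of its underside, z up
- carton: cardboard carton, upright, 56 mm (its x) by 40 mm (its y) by 80 mm high, about 120 g, standing on the box's top with its x roughly along the box's x. It may have changed places with the tin. Origin: centre of its underside, z up
- tin_tray: green plastic tray fixed to the counter, 120 mm (x) by 210 mm (y), 45 mm high, walls and floor 5 mm thick. Origin: centre of its underside, z up. A tin like that on the box stands in its +y half (about y = +60 mm); its -y half (around y = -45 mm) is empty. The two trays are alike and may change places; only what stands in them tells them apart
- carton_tray: green plastic tray fixed to the counter, 120 mm (x) by 210 mm (y), 45 mm high, walls and floor 5 mm thick. Origin: centre of its underside, z up. A carton like that on the box stands in its +y half (about y = +60 mm); its -y half (around y = -45 mm) is empty. The two trays are alike and may change places; only what stands in them tells them apart
- stock_tin: steel tin with a paper band, upright cylinder 52 mm diameter, 75 mm high, about 160 g, already in the tray for tins. Origin: centre of its underside
- stock_carton: cardboard carton, upright, 56 mm (its x) by 40 mm (its y) by 80 mm high, about 120 g, already in the tray for cartons. Origin: centre of its underside
- crock: dark glazed crock with a knobbed lid, 104 mm diameter, 124 mm high, to the right (-y) of the box. Loose bystander; leave it where it is. Origin: centre of its underside
- bottle: brown glass bottle, 60 mm diameter, 200 mm high, beyond the box. Loose bystander; leave it where it is. Origin: centre of its underside
- tumbler: clear glass tumbler, 68 mm rim, 85 mm high, to the right (-y) of the box. Loose bystander; leave it where it is. Origin: centre of its underside
Things that resemble listed ones, but are neither listed nor needed, are in the scene too. Leave any orange look-alike of the tin alone. What is shaped like the tin_tray but blue is not meant.

How it is judged:
By the outcome, as a careful person would: the job done as asked, in the order asked, and still so for the second after the job is handed in, while the arm keeps its last pose, push and grip.
It also fails if it takes over 72 s, if anything falls off the work surface, if the arm or the gripper's body presses on something with over 40 N, if the wrist force passes 120 N, or if a joint passes its speed limit or range.

### The arm

A 7-joint arm with a two-finger parallel gripper is mounted at the origin on the work surface. World frame = base frame: x ahead of the robot, y to its left, z up, the work surface at z = 0. Lengths are in m, angles in rad, forces in N, time in s.
With the tool pointing down it reaches from about 0.35 to 0.9 m from the base axis. Payload 8.1 kg.
Tool frame: the origin (TCP) lies midway between the tips of the shut fingers; the grasp point (between the pads) lies 19 mm behind it (arm.hold_point_z is the z of the grasp point in the tool frame, in m); z points along the fingers, y is the line along which they close (so a half turn about z gives the same grasp; the last joint's range is limited). The gripper opens to 92 mm and grips with 3 to 60 N. Pads are 19 mm wide; open, the fingers measure 130 mm over their backs; the gripper's body (75 mm by 190 mm) begins 47 mm behind the grasp point.
Start: joints at [1.189, 0.434, 0.025, 1.573, -0.012, 1.134, -0.075], TCP at [0.172, -0.601, 0.227] pointing down, gripper open.
Joint ranges: [-2.62, 2.62], [-0.44, 2.09], [-1.27, 1.32], [0.08, 2.57], [-1.32, 4.46], [0.12, 2], [-2.74, 2.74]. Speed limits (rad/s): [2.22, 2.22, 3.01, 3.01, 3.14, 3.14, 3.14].

### API

Orientations are given as a rotation vector (axis times angle).
In Python, from cell import arm, get_image, camera_params, job gives the robot as it stands.
- The arm moves only by the tool send_rows, never from a script. Its argument "deltas" is a list of rows, each a list of 3 entries, a list of its own where there are three numbers: the shift along the world's x, y, z in m, then the turn, a rotation vector about the world's x, y, z in rad, then the finger opening in m, from 0 to 0.0918. In form: [[[tx, ty, tz], [ax, ay, az], gripper], ...]. A call has exactly 10 rows; each row shifts and turns the commanded pose from where the row before left it; what a row does not reach is not made up. A row lasts 1/10 s, in which the tool goes at most 50 mm and 8.59 degrees, less where a joint would pass 70% of its speed; a pose out of reach is approached as far as the arm can. A call with a gripper value outside its range is refused whole. The fingers move at their own pace and stop on an object; "force" is the grip in N (left out, the last holds). Time passes only in rows, so rows that do not move let the fingers close, or fill a call up. It gives the time, the measured TCP pose, the force and the opening at its end, in the units of the state.
- arm.observe(): the state, without advancing time (a new reading comes with each control period).
- get_image(name): name is "side" or "top"; returns the picture (420x560x3 uint8, red, green, blue); there is no depth.
- camera_params(name): a dict with "fov_y" (degrees; the focal length in pixels is half the picture's height over the tangent of half this angle, whatever the lens; pixels are square), "cx", "cy" (the principal point, pixels), "distortion" ([k1, k2, p1, p2, k3] as OpenCV has them; the pictures are not rectified), "rvec" (rotation vector, rad) and "tvec" (3), from world to camera coordinates, as OpenCV has them. Camera axes: x right, y down, z forward; pixel columns grow to the right and rows downward; lengths in m; the calibration is good to about 2 mm. A picture is of the moment at which its call begins. camera_params takes no time and is no camera call.
- job.sign_off(): hands the job in, once; it reports no verdict.
The state is a dict: "clock": time; "joints": joint angles; "dq": joint speeds; "joint_efforts": joint torques, N m; "position": TCP position; "ee_rot": TCP orientation; "force": force on the tool from outside, world axes, zero at the start; "ft_torque": the same for the moment, N m; "width": opening from 0.0 (shut) to 1.0 (fully open).
Only numpy, scipy, OpenCV 4.12 (cv2) and the standard library are available. Lean on these libraries where they do the work, as an engineer would, in place of code of your own. Each camera call takes 0.05 s, during which the arm holds its last target. There are 200 camera calls.

## Working session

There is one attempt and no reset: what is moved stays moved. The work goes in short steps, Python scripts to look and compute and a tool call to move; the robot and the scene stay as the last step left them, time stands still between calls to the robot, and variables do not carry over. Pictures are saved under pics/ and viewed, on a budget of 10 in all, crops included, one or two more only if the job needs it, and the job is handed in when it is done.

Besides the shell and the picture viewer there is one more tool, called as name(argument=value, ...), one argument or row to a line, values as JSON. send_rows: Moves the arm, as the interface text tells. Its arguments: {"type":"object","properties":{"deltas":{"type":"array","items":{"type":"array"}},"force":{"type":"number"}},"required":["deltas"]}

```bash
ls; mkdir -p pics; python3 - <<'E'
from cell import arm,get_image,camera_params
import cv2
for n in("side","top"):
    im=get_image(n); cv2.imwrite(f"pics/{n}0.png",im[:,:,::-1]); print(n,camera_params(n))
print(arm.observe(),arm.hold_point_z)
E
```

```text
pics
side {'fov_y': 55.62831338545776, 'cx': 277.07570457767645, 'cy': 204.48564976618871, 'distortion': array([-0.07760053,  0.        ,  0.        ,  0.        ,  0.        ]), 'rvec': array([ 0.90140482, -2.57839318,  0.99709328]), 'tvec': array([0.47684391, 0.21462143, 1.24096582])}
top {'fov_y': 57.79542599397702, 'cx': 275.47963462877647, 'cy': 213.506816879025, 'distortion': array([-0.09313272,  0.        ,  0.        ,  0.        ,  0.        ]), 'rvec': array([ 2.14545009, -2.07836976,  0.22056977]), 'tvec': array([0.10983423, 0.51344081, 1.06989949])}
{'clock': 0.1, 'joints': array([ 1.18942777,  0.43511148,  0.02493983,  1.5740007 , -0.01159708,
        1.13402961, -0.07505825]), 'dq': array([ 0.00209404, -0.0018017 , -0.00065489, -0.00362073, -0.00098511,
       -0.00034795, -0.00107095]), 'joint_efforts': array([ 2.87833529e-03, -6.69124889e+01,  9.87818688e-01, -3.15140748e+01,
       -6.05910807e-02,  3.74767603e-02, -3.79594724e-05]), 'position': array([ 0.17182028, -0.60043205,  0.22605115]), 'ee_rot': array([-3.10976688e+00, -4.36288391e-01,  4.84697185e-04]), 'force': array([ 0.50462724, -0.01609172,  0.0303319 ]), 'ft_torque': array([-0.02591841, -0.01229716,  0.0376986 ]), 'width': 1.001837100222841} -0.0188
```

View pics/side0.png

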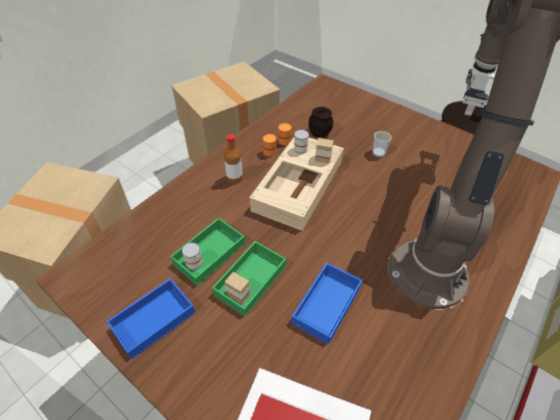

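View pics/top0.png

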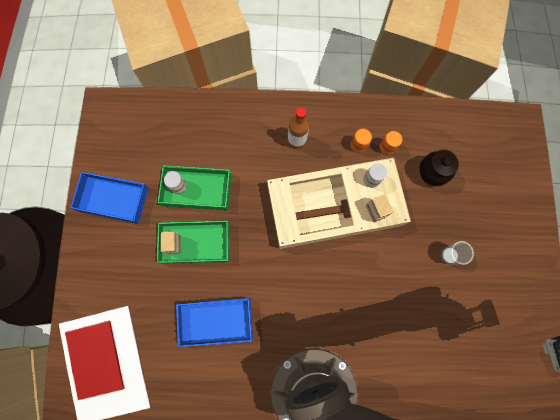

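The top view shows the box around (340,203), with the tin at (376,175), the carton at (380,208) and the paddle at (325,210). The tin tray is at (194,188), the carton tray at (192,242), and the two orange look-alikes are at (362,140) and (391,141). I'll enlarge that region next and measure the trays by colour.

```bash
cat >h.py <<'E'
import numpy as np,cv2
from cell import arm,get_image,camera_params
def ray(n,px):
    p=camera_params(n);f=210/np.tan(np.radians(p["fov_y"]/2))
    K=np.array([[f,0,p["cx"]],[0,f,p["cy"]],[0,0,1]])
    u=cv2.undistortPoints(np.array(px,float).reshape(-1,1,2),K,p["distortion"])[:,0]
    R=cv2.Rodrigues(p["rvec"])[0]
    return -R.T@p["tvec"], np.c_[u,np.ones(len(u))]@R
def onz(n,px,z):
    c,d=ray(n,px); return c+d*((z-c[2])/d[:,2])[:,None]
def proj(n,P):
    p=camera_params(n);f=210/np.tan(np.radians(p["fov_y"]/2))
    K=np.array([[f,0,p["cx"]],[0,f,p["cy"]],[0,0,1]])
    return cv2.projectPoints(np.array(P,float).reshape(-1,1,3),p["rvec"],p["tvec"],K,p["distortion"])[0][:,0]
E
python3 - <<'E'
from h import *
np.set_printoptions(precision=4,suppress=True)
im=cv2.imread("pics/top0.png")
c=cv2.resize(im[140:260,250:420],None,fx=4.7,fy=4.7,interpolation=cv2.INTER_CUBIC);cv2.imwrite("pics/c1.png",c)
h=cv2.cvtColor(im,cv2.COLOR_BGR2HSV)
m=cv2.inRange(h,(45,100,40),(80,255,255)); m=cv2.morphologyEx(m,cv2.MORPH_CLOSE,np.ones((3,3)))
for k in cv2.findContours(m,0,1)[0]:
    if cv2.contourArea(k)<800: continue
    a=onz("top",cv2.convexHull(k)[:,0],0.045)[:,:2]
    r=cv2.minAreaRect(a.astype(np.float32)); print("tray",r,cv2.boundingRect(k))
print("cam",ray("top",[[0,0]])[0],ray("side",[[0,0]])[0])
E
```

```text
tray ((0.41955479979515076, 0.3667493462562561), (0.12325333058834076, 0.21478785574436188), 3.5823018550872803) (157, 220, 73, 43)
tray ((0.5850372314453125, 0.3750668168067932), (0.2157207876443863, 0.12956151366233826), 87.69004821777344) (157, 165, 74, 46)
cam [0.2781 0.1229 1.1523] [-0.0425  0.8276  1.0615]
```

View pics/c1.png

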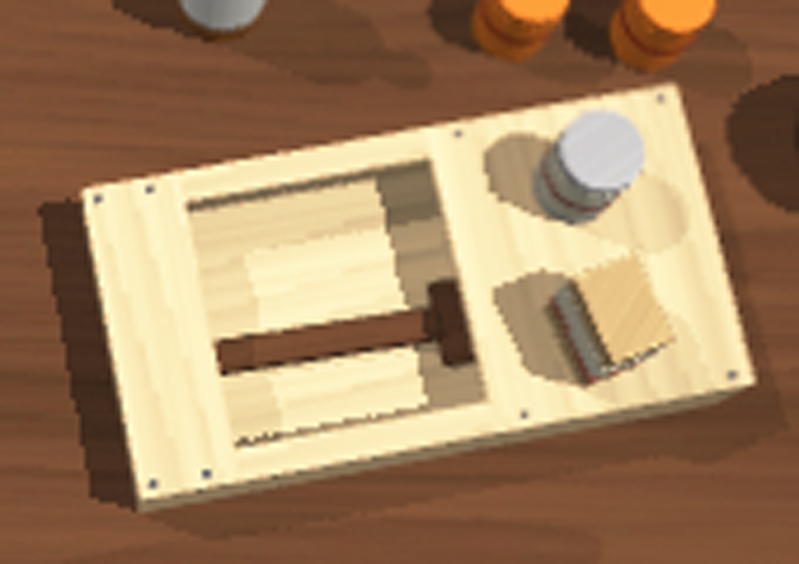

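The crop shows the box top corners at (83,190), (678,85), (755,382), (138,500) and the opening at (188,207), (428,160), (486,402), (235,445). The tin top is centred at (601,150), the carton top corners are (572,285), (635,256), (674,342), (607,367), and the blade shoulder is at (428,285)-(446,364).

```bash
python3 - <<'E'
from h import *
np.set_printoptions(precision=4,suppress=True)
def P(c,z): return onz("top",(np.array(c,float)+.5)/4.7-.5+[250,140],z)[:,:2]
B=P([(83,190),(678,85),(755,382),(138,500)],.072);O=P([(188,207),(428,160),(486,402),(235,445)],.072)
for n,q in(("box",B),("open",O)): print(n,q.tolist(),q.mean(0),np.linalg.norm(np.roll(q,-1,0)-q,axis=1))
e=(B[0]-B[1])+(B[3]-B[2]);yaw=np.arctan2(-e[0],e[1]);print("yaw",yaw, "deg",np.degrees(yaw))
b=np.array([[np.cos(yaw),np.sin(yaw)],[-np.sin(yaw),np.cos(yaw)]]); o=O.mean(0)
print("box corners in box",(B-o)@b.T, "open",(O-o)@b.T)
t=P([(601,150)],.147)[0]; print("tin",t,b@(t-o))
c=P([(572,285),(635,256),(674,342),(607,367)],.152); cc=c.mean(0);print("carton",cc,b@(cc-o),np.linalg.norm(np.roll(c,-1,0)-c,axis=1));
e=c[1]-c[2]+c[0]-c[3];print("carton x dir deg",np.degrees(np.arctan2(e[1],e[0])))
h=P([(217,357),(428,325)],.024);s=P([(437,325)],.018);print("handle axis",h,(h-o)@b.T,"shoulder",s,(s-o)@b.T)
im=cv2.imread("pics/top0.png")
print("stock tin, carton", onz("top",[(173,178),(169,239)],[.08]) )
E
```

```text
box [[0.6061424710603907, 0.1534948022303235], [0.6902467513956998, -0.2274767061806255], [0.4963740124087844, -0.26920863253211696], [0.4114201432641536, 0.11311180907461336]] [ 0.551  -0.0575] [0.3901 0.1983 0.3916 0.1989]
open [[0.5971641625704858, 0.08715615452085873], [0.6333647997705911, -0.06439702877889382], [0.4785529214773234, -0.09955407431963735], [0.4470282143119184, 0.05487086671208871]] [ 0.539  -0.0055] [0.1558 0.1588 0.1576 0.1536]
yaw 0.21796684630016278 deg 12.48858036677603
box corners in box [[ 0.0999  0.1407]
 [ 0.0996 -0.2494]
 [-0.0987 -0.2483]
 [-0.0989  0.1434]] open [[ 0.0768  0.0779]
 [ 0.0794 -0.0779]
 [-0.0794 -0.0788]
 [-0.0768  0.0788]]
tin [ 0.6188 -0.1549] [ 0.0455 -0.1631]
carton [ 0.519  -0.1632] [-0.0537 -0.1496] [0.042  0.055  0.0428 0.0517]
carton x dir deg 22.465867863224574
handle axis [[ 0.5115  0.0645]
 [ 0.5371 -0.0721]] [[-0.0118  0.0743]
 [-0.0163 -0.0646]] shoulder [[ 0.5386 -0.079 ]] [[-0.0163 -0.0717]]
stock tin, carton [[0.6016 0.4324 0.08  ]
 [0.4198 0.428  0.08  ]]
```

send_rows(
  deltas=[
    [[0.032,0.032,0],[0,0,0],0.09],
    [[0.032,0.032,0],[0,0,0],0.09],
    [[0.032,0.032,0],[0,0,0],0.09],
    [[0.032,0.032,0],[0,0,0],0.09],
    [[0.032,0.032,0],[0,0,0],0.09],
    [[0.032,0.032,0],[0,0,0],0.09],
    [[0.032,0.032,0],[0,0,0],0.09],
    [[0.032,0.032,0],[0,0,0],0.09],
    [[0.032,0.032,0],[0,0,0],0.09],
    [[0.032,0.032,0],[0,0,0],0.09],
  ],
  force=25,
)

```text
clock: 1.1
position: [0.4928, -0.2794, 0.2265]
ee_rot: [-3.111, -0.436, 0.001]
force: [0.2, -0.0, 0.4]
width: 0.978
```

send_rows(
  deltas=[
    [[0.032,0.031,0],[0,0,0],0.09],
    [[0.032,0.031,0],[0,0,0],0.09],
    [[0.032,0.031,0],[0,0,0],0.09],
    [[0.03,0.032,0],[0,0,0],0.09],
    [[0,0,0],[0,0,0],0.09],
    [[0,0,-0.03],[0,0,0],0.09],
    [[0,0,-0.03],[0,0,0],0.09],
    [[0,0,-0.03],[0,0,0],0.09],
    [[0,0,-0.022],[0,0,0],0.09],
    [[0,0,0],[0,0,0],0.09],
  ],
)

```text
clock: 2.1
position: [0.6151, -0.1559, 0.1112]
ee_rot: [-3.109, -0.436, 0.01]
force: [-0.1, 0.2, 0.4]
width: 0.98
```

send_rows(
  deltas=[
    [[0,0,0],[0,0,0],0.04],
    [[0,0,0],[0,0,0],0.04],
    [[0,0,0],[0,0,0],0.04],
    [[0,0,0],[0,0,0],0.04],
    [[0,0,0],[0,0,0],0.04],
    [[0,0,0],[0,0,0],0.04],
    [[0,0,0.01],[0,0,0],0.04],
    [[0,0,0.02],[0,0,0],0.04],
    [[0,0,0.03],[0,0,0],0.04],
    [[0,0,0.03],[0,0,0],0.04],
  ],
)

```text
clock: 3.1
position: [0.6173, -0.1556, 0.2057]
ee_rot: [-3.11, -0.437, 0.002]
force: [1.2, -1.0, -1.7]
width: 0.56
```

send_rows(
  deltas=[
    [[-0.01,0,0.03],[0,0,0],0.04],
    [[-0.01,0.02,0.03],[0,0,0],0.04],
    [[-0.009,0.037,0],[0,0,0],0.04],
    [[0,0.04,0],[0,0,0],0.04],
    [[0,0.04,0],[0,0,0],0.04],
    [[0,0.04,0],[0,0,0],0.04],
    [[0,0.04,0],[0,0,0],0.04],
    [[0,0.04,0],[0,0,0],0.04],
    [[0,0.04,0],[0,0,0],0.04],
    [[0,0.04,0],[0,0,0],0.04],
  ],
)

```text
clock: 4.1
position: [0.5884, 0.1827, 0.2652]
ee_rot: [3.111, 0.436, -0.001]
force: [0.6, -0.4, -2.3]
width: 0.561
```

send_rows(
  deltas=[
    [[0,0.04,0],[0,0,0],0.04],
    [[0,0.04,0],[0,0,0],0.04],
    [[0,0.04,0],[0,0,0],0.04],
    [[0,0.03,0],[0,0,0],0.04],
    [[0,0,-0.03],[0,0,0],0.04],
    [[0,0,-0.03],[0,0,0],0.04],
    [[0,0,-0.03],[0,0,0],0.04],
    [[0,0,-0.03],[0,0,0],0.04],
    [[0,0,-0.03],[0,0,0],0.04],
    [[0,0,0],[0,0,0],0.04],
  ],
)

```text
clock: 5.1
position: [0.5863, 0.3292, 0.1106]
ee_rot: [3.107, 0.436, -0.012]
force: [-0.7, -1.0, -1.9]
width: 0.557
```

```bash
python3 - <<'E'
from h import *
for n in("side","top"): cv2.imwrite(f"pics/{n}1.png",get_image(n)[:,:,::-1])
a=cv2.imread("pics/side1.png")[100:320,130:360];b=cv2.imread("pics/top1.png")[130:290,140:420]
a=cv2.resize(a,(390,373),interpolation=2);b=cv2.resize(b,(400,229),interpolation=2)
c=np.zeros((373,790,3),np.uint8);c[:,:390]=a;c[:229,390:]=b;cv2.imwrite("pics/c2.png",c)
print(arm.observe()["joints"])
E
```

```text
[-0.4151409   0.63394083 -0.28018869  1.54068799  0.19628881  0.99566782
 -2.04285585]
```

View pics/c2.png

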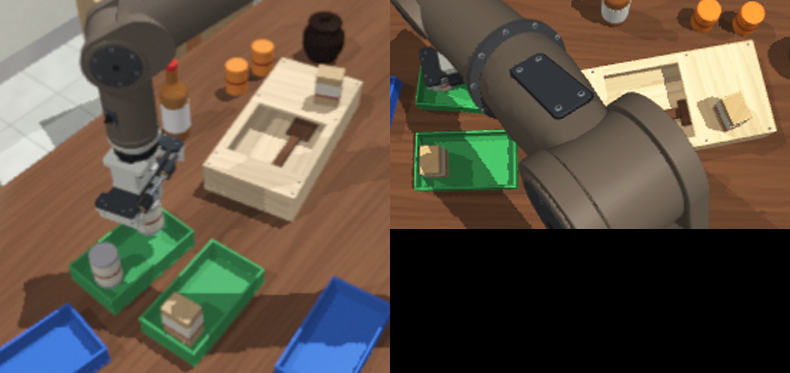

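The tin is held over the empty half of the tin tray, at (150,220), with the stock tin at (105,262). Now I'll lower it and let go.

send_rows(
  deltas=[
    [[0,0,-0.02],[0,0,0],0.04],
    [[0,0,-0.02],[0,0,0],0.04],
    [[0,0,-0.015],[0,0,0],0.04],
    [[0,0,-0.007],[0,0,0],0.04],
    [[0,0,-0.003],[0,0,0],0.04],
    [[0,0,-0.002],[0,0,0],0.04],
    [[0,0,0],[0,0,0],0.04],
    [[0,0,0],[0,0,0],0.04],
    [[0,0,0],[0,0,0],0.04],
    [[0,0,0],[0,0,0],0.04],
  ],
)

```text
clock: 6.2
position: [0.5893, 0.3314, 0.0484]
ee_rot: [-3.111, -0.436, -0.002]
force: [-1.1, -0.5, 1.5]
width: 0.558
```

send_rows(
  deltas=[
    [[0,0,0],[0,0,0],0.066],
    [[0,0,0],[0,0,0],0.066],
    [[0,0,0],[0,0,0],0.066],
    [[0,0,0],[0,0,0],0.066],
    [[0,0,0.01],[0,0,0],0.066],
    [[0,0,0.03],[0,0,0],0.066],
    [[0,0,0.04],[0,0,0],0.066],
    [[0,0,0.04],[0,0,0],0.066],
    [[0,0,0.04],[0,0,0],0.08],
    [[-0.01,-0.03,0.03],[0,0,0],0.08],
  ],
)

```text
clock: 7.2
position: [0.5788, 0.3055, 0.2413]
ee_rot: [-3.106, -0.443, -0.005]
force: [0.2, -0.6, 0.7]
width: 0.84
```

send_rows(
  deltas=[
    [[-0.006,-0.045,0],[0,0,0.011],0.08],
    [[-0.006,-0.045,0],[0,0,0.011],0.08],
    [[-0.006,-0.045,0],[0,0,0.011],0.08],
    [[-0.006,-0.045,0],[0,0,0.011],0.08],
    [[-0.006,-0.045,0],[0,0,0.011],0.08],
    [[-0.006,-0.045,0],[0,0,0.011],0.08],
    [[-0.006,-0.045,0],[0,0,0.011],0.08],
    [[-0.006,-0.045,0],[0,0,0.011],0.08],
    [[-0.006,-0.045,0],[0,0,0.011],0.08],
    [[-0.006,-0.045,0],[0,0,0.011],0.08],
  ],
)

```text
clock: 8.2
position: [0.5185, -0.1506, 0.2388]
ee_rot: [3.082, 0.608, 0.002]
force: [0.7, -0.4, 0.5]
width: 0.868
```

```bash
python3 - <<'E'
from h import *
im=get_image("side");cv2.imwrite("pics/s2.png",cv2.resize(im[100:300,140:370],None,fx=3,fy=3,interpolation=2)[:,:,::-1])
print(arm.observe()["position"],arm.observe()["ee_rot"])
E
```

```text
[ 0.51663185 -0.1602204   0.2385122 ] [ 3.07986058e+00  5.93344560e-01 -1.90068746e-03]
```

View pics/s2.png

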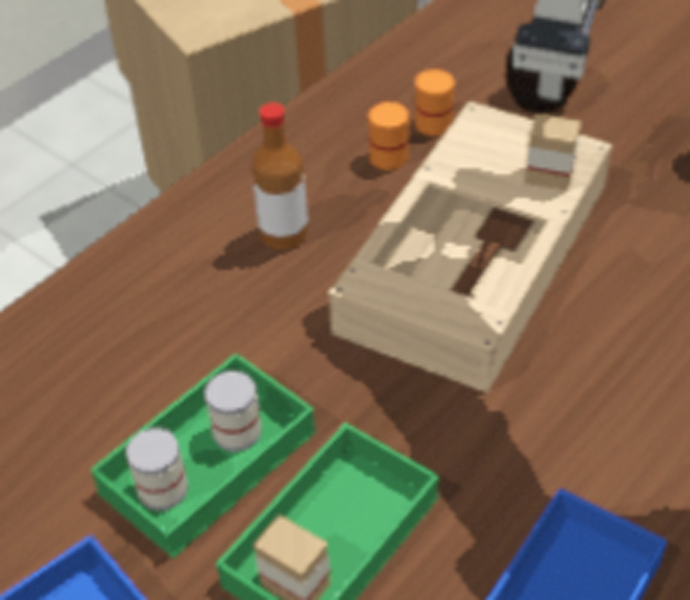

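The tin stands upright in its tray at (232,410), and the carton is still on the box at (554,150).

send_rows(
  deltas=[
    [[0,-0.005,-0.02],[0,0,0],0.09],
    [[0,-0.005,-0.03],[0,0,0],0.09],
    [[0,-0.005,-0.017],[0,0,0],0.09],
    [[0,0,0],[0,0,0],0.09],
    [[0,0,0],[0,0,0],0.09],
    [[0,0,0],[0,0,0],0.09],
    [[0,0,0],[0,0,0],0.09],
    [[0,0,0],[0,0,0],0.09],
    [[0,0,0],[0,0,0],0.09],
    [[0,0,0],[0,0,0],0.09],
  ],
)

```text
clock: 9.25
position: [0.5191, -0.1638, 0.171]
ee_rot: [3.082, 0.607, 0.0]
force: [0.3, -0.6, 0.6]
width: 0.979
```

Now down, grip and lift.

send_rows(
  deltas=[
    [[0,0,-0.02],[0,0,0],0.09],
    [[0,0,-0.02],[0,0,0],0.09],
    [[0,0,-0.017],[0,0,0],0.09],
    [[0,0,0],[0,0,0],0.09],
    [[0,0,0],[0,0,0],0.03],
    [[0,0,0],[0,0,0],0.03],
    [[0,0,0],[0,0,0],0.03],
    [[0,0,0],[0,0,0],0.03],
    [[0,0,0],[0,0,0],0.03],
    [[0,0,0],[0,0,0],0.03],
  ],
  force=20,
)

```text
clock: 10.25
position: [0.5191, -0.1639, 0.114]
ee_rot: [3.082, 0.607, 0.001]
force: [-0.1, -0.3, 0.4]
width: 0.506
```

send_rows(
  deltas=[
    [[0,0,0],[0,0,0],0.03],
    [[0,0,0],[0,0,0],0.03],
    [[0,0,0.015],[0,0,0],0.03],
    [[0,0,0.03],[0,0,0],0.03],
    [[0,0,0.03],[0,0,0],0.03],
    [[0,0,0.03],[0,0,0],0.03],
    [[-0.01,0.03,0.02],[0,0,0],0.03],
    [[-0.01,0.04,0],[0,0,0],0.03],
    [[-0.01,0.04,0],[0,0,0],0.03],
    [[-0.01,0.04,0],[0,0,0],0.03],
  ],
)

```text
clock: 11.25
position: [0.4781, -0.0125, 0.2388]
ee_rot: [3.083, 0.606, 0.0]
force: [0.6, 0.1, -1.8]
width: 0.434
```

send_rows(
  deltas=[
    [[-0.006,0.037,0],[0,0,-0.034],0.03],
    [[-0.006,0.037,0],[0,0,-0.034],0.03],
    [[-0.006,0.037,0],[0,0,-0.034],0.03],
    [[-0.006,0.037,0],[0,0,-0.034],0.03],
    [[-0.006,0.037,0],[0,0,-0.034],0.03],
    [[-0.006,0.037,0],[0,0,-0.034],0.03],
    [[-0.006,0.037,0],[0,0,-0.034],0.03],
    [[-0.006,0.037,0],[0,0,-0.034],0.03],
    [[-0.006,0.037,0],[0,0,-0.034],0.03],
    [[-0.004,0.004,0],[0,0,-0.034],0.03],
  ],
)

```text
clock: 12.25
position: [0.4188, 0.3282, 0.2385]
ee_rot: [-3.138, -0.083, 0.002]
force: [-0.0, -0.2, -1.0]
width: 0.433
```

send_rows(
  deltas=[
    [[0,0,-0.03],[0,0,0],0.03],
    [[0,0,-0.03],[0,0,0],0.03],
    [[0,0,-0.03],[0,0,0],0.03],
    [[0,0,-0.03],[0,0,0],0.03],
    [[0,0,-0.03],[0,0,0],0.03],
    [[0,0,-0.02],[0,0,0],0.03],
    [[0,0,-0.01],[0,0,0],0.03],
    [[0,0,-0.005],[0,0,0],0.03],
    [[0,0,0],[0,0,0],0.03],
    [[0,0,0],[0,0,0],0.03],
  ],
)

```text
clock: 13.25
position: [0.4215, 0.3236, 0.0546]
ee_rot: [-3.14, -0.077, -0.002]
force: [0.1, 0.2, -1.0]
width: 0.434
```

send_rows(
  deltas=[
    [[0,0,-0.003],[0,0,0],0.03],
    [[0,0,-0.002],[0,0,0],0.03],
    [[0,0,-0.002],[0,0,0],0.03],
    [[0,0,0],[0,0,0],0.03],
    [[0,0,0],[0,0,0],0.03],
    [[0,0,0],[0,0,0],0.056],
    [[0,0,0],[0,0,0],0.056],
    [[0,0,0],[0,0,0],0.056],
    [[0,0,0],[0,0,0],0.056],
    [[0,0,0.01],[0,0,0],0.056],
  ],
)

```text
clock: 14.25
position: [0.4203, 0.3225, 0.0561]
ee_rot: [3.139, 0.077, -0.003]
force: [-0.1, -0.0, -0.4]
width: 0.608
```

send_rows(
  deltas=[
    [[0,0,0.02],[0,0,0],0.056],
    [[0,0,0.03],[0,0,0],0.056],
    [[0,0,0.04],[0,0,0],0.056],
    [[0,0,0.04],[0,0,0],0.056],
    [[0,0,0.04],[0,0,0.1],0.056],
    [[0,-0.03,0],[0,0,0.14],0.056],
    [[0.01,-0.03,0],[0,0,0.14],0.056],
    [[0.01,-0.03,0],[0,0,0.14],0.056],
    [[0.01,-0.03,0],[0,0,0.14],0.056],
    [[0.01,-0.03,0],[0,0,0.14],0.056],
  ],
)

```text
clock: 15.25
position: [0.4611, 0.1719, 0.2276]
ee_rot: [2.859, 1.302, 0.001]
force: [-0.0, 0.5, 0.1]
width: 0.612
```

```bash
python3 - <<'E'
from h import *
for n in("side","top"): cv2.imwrite(f"pics/{n}3.png",get_image(n)[:,:,::-1])
a=cv2.imread("pics/side3.png")[130:330,150:380];b=cv2.imread("pics/top3.png")[140:280,140:420]
c=np.zeros((552,790,3),np.uint8);c[:339,:390]=cv2.resize(a,(390,339),interpolation=2);c[:200,390:]=cv2.resize(b,(400,200),interpolation=2);cv2.imwrite("pics/c3.png",c[:339])
print(arm.observe()["position"],arm.observe()["ee_rot"],arm.observe()["joints"])
E
```

```text
[0.462396   0.16821285 0.22711842] [ 2.86110710e+00  1.29195394e+00 -7.96766980e-04] [-0.03417435  0.26860858 -0.52074666  1.85461337  0.15464679  1.05851587
 -1.33817552]
```

View pics/c3.png

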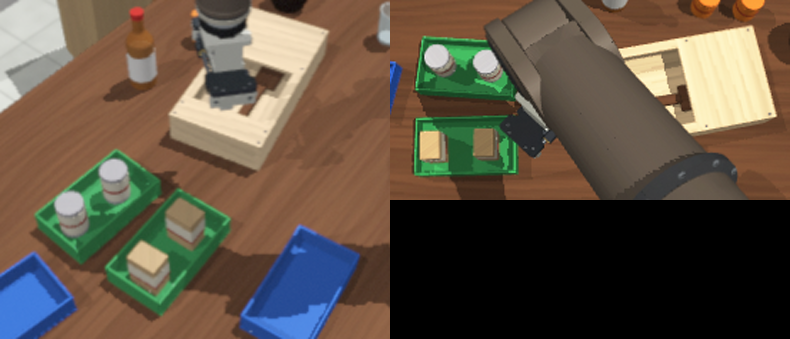

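Both placements are good: the tins stand at (115,180) and (70,215), and the cartons at (185,222) and (148,267). Next is the paddle.

send_rows(
  deltas=[
    [[0.006,-0.016,0],[0,0,0.09],0.056],
    [[0.006,-0.016,0],[0,0,0.09],0.056],
    [[0.006,-0.016,0],[0,0,0.09],0.056],
    [[0.006,-0.016,0],[0,0,0.09],0.056],
    [[0.006,-0.016,0],[0,0,0.09],0.056],
    [[0.006,-0.016,0],[0,0,0.09],0.056],
    [[0.006,-0.016,0],[0,0,0.09],0.056],
    [[0.006,-0.016,0],[0,0,0.09],0.056],
    [[0.006,-0.016,0],[0,0,0.09],0.056],
    [[0.006,-0.016,0],[0,0,0.09],0.056],
  ],
)

```text
clock: 16.35
position: [0.5211, 0.0133, 0.2275]
ee_rot: [2.012, 2.413, 0.001]
force: [0.4, 0.6, -0.2]
width: 0.61
```

send_rows(
  deltas=[
    [[0,0,-0.03],[0,0,0],0.056],
    [[0,0,-0.03],[0,0,0],0.056],
    [[0,0,-0.03],[0,0,0],0.056],
    [[0,0,-0.03],[0,0,0],0.056],
    [[0,0,-0.02],[0,0,0],0.056],
    [[0,0,0],[0,0,0],0.056],
    [[0,0,0],[0,0,0],0.056],
    [[0,0,0],[0,0,0],0.056],
    [[0,0,0],[0,0,0],0.056],
    [[0,0,0],[0,0,0],0.056],
  ],
)

```text
clock: 17.35
position: [0.5216, 0.0131, 0.0877]
ee_rot: [2.015, 2.409, 0.002]
force: [0.2, -0.2, 0.5]
width: 0.611
```

```bash
python3 - <<'E'
from h import *
im=get_image("side");cv2.imwrite("pics/s4.png",cv2.resize(im[120:240,230:360],None,fx=5,fy=5,interpolation=2)[:,:,::-1])
s=arm.observe();print(s["position"],s["ee_rot"],s["joints"],np.degrees(2*np.arctan2(s["ee_rot"][1],s["ee_rot"][0])))
# expected: handle top axis, p=55 and handle edges
for z in(.024,): print((proj("side",[[.5384,-.079,z],[.5213,.0125,z],[.5115,.0645,z]])-[230,120])*5)
E
```

```text
[0.52141217 0.01308087 0.08748128] [2.01505144e+00 2.40885240e+00 1.20459833e-03] [ 0.27769034  0.49657605 -0.54531566  1.94766934  0.35543343  0.79105284
 -0.2897305 ] 100.17373752868347
[[374.87586755 293.63541023]
 [319.94132284 373.07058887]
 [286.84146029 421.10739011]]
```

View pics/s4.png

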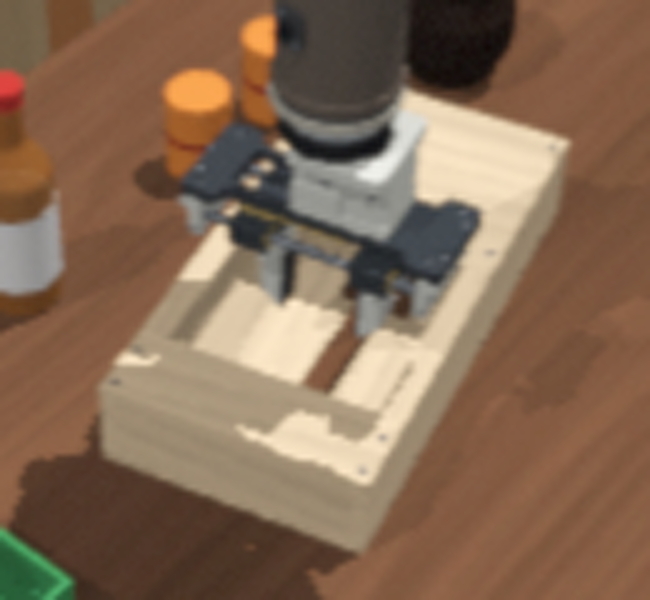

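The fingers straddle the handle, and its visible end at (322,377) matches the prediction of (320,373). Going down.

send_rows(
  deltas=[
    [[0,0,-0.02],[0,0,0],0.056],
    [[0,0,-0.02],[0,0,0],0.056],
    [[0,0,-0.015],[0,0,0],0.056],
    [[0,0,-0.01],[0,0,0],0.056],
    [[0,0,-0.005],[0,0,0],0.056],
    [[0,0,-0.003],[0,0,0],0.056],
    [[0,0,0],[0,0,0],0.056],
    [[0,0,0],[0,0,0],0.056],
    [[0,0,0],[0,0,0],0.056],
    [[0,0,0],[0,0,0],0.056],
  ],
)

```text
clock: 18.4
position: [0.5212, 0.0131, 0.0141]
ee_rot: [2.015, 2.41, 0.001]
force: [-0.2, 0.3, 0.2]
width: 0.608
```

send_rows(
  deltas=[
    [[0,0,-0.002],[0,0,0],0.056],
    [[0,0,-0.001],[0,0,0],0.056],
    [[0,0,0],[0,0,0],0.01],
    [[0,0,0],[0,0,0],0.01],
    [[0,0,0],[0,0,0],0.01],
    [[0,0,0],[0,0,0],0.01],
    [[0,0,0],[0,0,0],0.01],
    [[0,0,0],[0,0,0],0.01],
    [[0,0,0],[0,0,0],0.01],
    [[0,0,0],[0,0,0],0.01],
  ],
  force=40,
)

```text
clock: 19.4
position: [0.521, 0.0132, 0.0108]
ee_rot: [2.015, 2.41, 0.0]
force: [0.9, 0.5, 1.2]
width: 0.237
```

send_rows(
  deltas=[
    [[0.001,-0.005,0.0005],[0,0,0],0.01],
    [[0.001,-0.005,0.0005],[0,0,0],0.01],
    [[0.001,-0.005,0],[0,0,0],0.01],
    [[0.001,-0.005,0],[0,0,0],0.01],
    [[0.001,-0.005,0],[0,0,0],0.01],
    [[0.001,-0.005,0],[0,0,0],0.01],
    [[0.001,-0.005,0],[0,0,0],0.01],
    [[0.001,-0.005,0],[0,0,0],0.01],
    [[0.001,-0.004,0],[0,0,0],0.01],
    [[0.001,-0.003,0],[0,0,0],0.01],
  ],
)

```text
clock: 20.4
position: [0.531, -0.0343, 0.0117]
ee_rot: [2.016, 2.41, -0.0]
force: [0.8, -0.4, -1.3]
width: 0.235
```

```bash
python3 - <<'E'
from h import *
for n in("side","top"): cv2.imwrite(f"pics/{n}5.png",get_image(n)[:,:,::-1])
a=cv2.resize(cv2.imread("pics/side5.png")[130:230,240:350],(396,360),interpolation=2);b=cv2.resize(cv2.imread("pics/top5.png")[150:250,260:370],(396,360),interpolation=2)
cv2.imwrite("pics/c5.png",np.hstack([a,b]))
s=arm.observe();print(s["position"],s["force"],s["width"])
E
```

```text
[ 0.53111187 -0.03444741  0.01171385] [ 0.1102133   0.4987294  -1.64395335] 0.2361400091303079
```

View pics/c5.png

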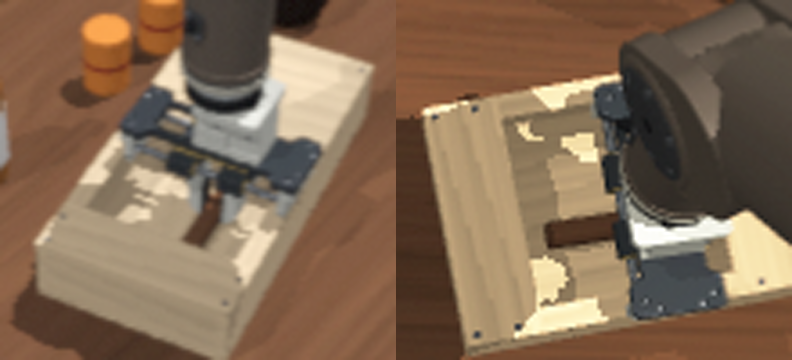

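The handle end at (547,233) in the right panel is now clear of the short cover. I'll tilt the paddle 13° about the blade end.

send_rows(
  deltas=[
    [[0.0001,-0.0006,0.006],[0.0223,0.0041,0],0.01],
    [[0.0001,-0.0006,0.0043],[0.0223,0.0041,0],0.01],
    [[0.0001,-0.0006,0.0043],[0.0223,0.0041,0],0.01],
    [[0.0001,-0.0006,0.0043],[0.0223,0.0041,0],0.01],
    [[0.0001,-0.0006,0.0043],[0.0223,0.0041,0],0.01],
    [[0.0001,-0.0006,0.0043],[0.0223,0.0041,0],0.01],
    [[0.0001,-0.0006,0.0043],[0.0223,0.0041,0],0.01],
    [[0.0001,-0.0006,0.0043],[0.0223,0.0041,0],0.01],
    [[0.0001,-0.0006,0.0043],[0.0223,0.0041,0],0.01],
    [[0.0001,-0.0006,0.0043],[0.0223,0.0041,0],0.01],
  ],
  force=55,
)

```text
clock: 21.5
position: [0.532, -0.04, 0.0568]
ee_rot: [-1.898, -2.269, -0.217]
force: [0.9, 0.4, -1.6]
width: 0.234
```

```bash
python3 - <<'E'
from h import *
for n in("side","top"): cv2.imwrite(f"pics/{n}6.png",get_image(n)[:,:,::-1])
a=cv2.resize(cv2.imread("pics/side6.png")[130:230,240:350],(396,360),interpolation=2);b=cv2.resize(cv2.imread("pics/top6.png")[150:250,260:370],(396,360),interpolation=2)
cv2.imwrite("pics/c6.png",np.hstack([a,b]))
s=arm.observe();print(s["position"],s["ee_rot"],s["force"],s["ft_torque"],s["width"],s["joints"])
# predicted handle end top-centre at 13 deg, and at 0
u=np.array([-.182,.983]);B=np.array([.531,-.0343])-.193*u
for th,z in((13,.0095),(6,.0095),(0,.008)):
    t=np.radians(th);e=[*(B+u*(.28*np.cos(t)-.016*np.sin(t))),z+.28*np.sin(t)+.016*np.cos(t)]
    print(th,(proj("side",[e])-[240,130])*3.6,(proj("top",[e])-[260,150])*3.6+[396,0])
E
```

```text
[ 0.53236111 -0.04103579  0.05664329] [-1.90051804 -2.26807962 -0.21656741] [ 0.11142734 -0.03697883 -0.96324933] [-0.29885242 -0.21081449 -0.01281208] 0.2356429439672973 [ 0.59930397  0.6469942  -0.6790797   1.8732324   0.23192794  0.79713094
  0.02665271]
13 [[182.60263593 204.95552848]] [[559.39833886 213.87186027]]
6 [[178.08881185 234.10213596]] [[547.03296655 224.0464068 ]]
0 [[175.7735701  257.67316875]] [[540.66710201 232.23616233]]
```

View pics/c6.png

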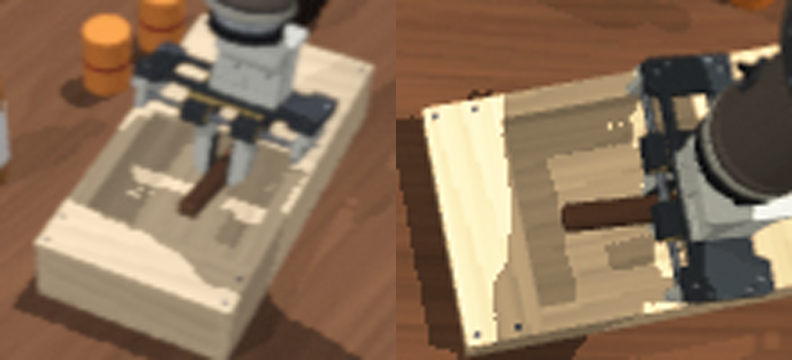

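The handle end is at (563,215) in the top panel against a predicted (559,214), so the 13° tilt holds. Now I'll slide it out along its axis.

send_rows(
  deltas=[
    [[-0.0014,0.0075,0.0018],[0,0,0],0.01],
    [[-0.0014,0.0075,0.0018],[0,0,0],0.01],
    [[-0.0014,0.0075,0.0018],[0,0,0],0.01],
    [[-0.0014,0.0075,0.0018],[0,0,0],0.01],
    [[-0.0014,0.0075,0.0018],[0,0,0],0.01],
    [[-0.0014,0.0075,0.0018],[0,0,0],0.01],
    [[-0.0014,0.0075,0.0018],[0,0,0],0.01],
    [[-0.0014,0.0075,0.0018],[0,0,0],0.01],
    [[-0.0014,0.0075,0.0018],[0,0,0],0.01],
    [[-0.0014,0.0075,0.0018],[0,0,0],0.01],
  ],
)

```text
clock: 22.6
position: [0.5179, 0.0357, 0.0746]
ee_rot: [-1.899, -2.27, -0.215]
force: [0.2, -0.7, -1.3]
width: 0.232
```

send_rows(
  deltas=[
    [[-0.0014,0.0075,0.0018],[0,0,0],0.01],
    [[-0.0014,0.0075,0.0018],[0,0,0],0.01],
    [[-0.0014,0.0075,0.0018],[0,0,0],0.01],
    [[-0.0014,0.0075,0.0018],[0,0,0],0.01],
    [[-0.0014,0.0075,0.0018],[0,0,0],0.01],
    [[-0.0014,0.0075,0.0018],[0,0,0],0.01],
    [[-0.0014,0.0075,0.0018],[0,0,0],0.01],
    [[-0.0014,0.0075,0.0018],[0,0,0],0.01],
    [[-0.0014,0.0075,0.0018],[0,0,0],0.01],
    [[-0.0014,0.0075,0.0018],[0,0,0],0.01],
  ],
)

```text
clock: 23.6
position: [0.5038, 0.1108, 0.0926]
ee_rot: [-1.898, -2.27, -0.215]
force: [0.5, -0.9, -1.9]
width: 0.235
```

send_rows(
  deltas=[
    [[-0.0014,0.0075,0.0018],[0,0,0],0.01],
    [[-0.0014,0.0075,0.0018],[0,0,0],0.01],
    [[-0.0014,0.0075,0.0018],[0,0,0],0.01],
    [[0,0,0.004],[0,0,0],0.01],
    [[0,0,0.006],[0,0,0],0.01],
    [[0,0,0.008],[0,0,0],0.01],
    [[0,0,0.01],[0,0,0],0.01],
    [[0,0,0.01],[0,0,0],0.01],
    [[0,0,0.01],[0,0,0],0.01],
    [[0,0,0.01],[0,0,0],0.01],
  ],
)

```text
clock: 24.6
position: [0.4999, 0.1325, 0.1569]
ee_rot: [-1.899, -2.27, -0.216]
force: [-0.1, 0.2, -1.4]
width: 0.234
```

send_rows(
  deltas=[
    [[0,0,0.015],[0,0,0],0.01],
    [[0,0,0.015],[0,0,0],0.01],
    [[0,0,0.015],[0,0,0],0.01],
    [[0,0,0.015],[0,0,0],0.01],
    [[0,0,0.015],[0,0,0],0.01],
    [[0,0,0.01],[0,0,0],0.01],
    [[0,0,0.005],[0,0,0],0.01],
    [[0,0,0],[0,0,0],0.01],
    [[0,0,0],[0,0,0],0.01],
    [[0,0,0],[0,0,0],0.01],
  ],
)

```text
clock: 25.6
position: [0.4994, 0.1324, 0.2452]
ee_rot: [-1.898, -2.27, -0.214]
force: [0.1, 0.4, -0.6]
width: 0.236
```

```bash
python3 - <<'E'
from h import *
for n in("side","top"): cv2.imwrite(f"pics/{n}7.png",get_image(n)[:,:,::-1])
a=cv2.imread("pics/side7.png")[60:340,120:400];b=cv2.imread("pics/top7.png")[90:370,140:500]
cv2.imwrite("pics/c7.png",np.hstack([cv2.resize(a,(350,350),interpolation=2),cv2.resize(b,(450,350),interpolation=2)]))
s=arm.observe();print(s["clock"],s["position"],s["force"],s["width"],abs(s["dq"]).max())
u=np.array([-.182,.983]);t=np.radians(13);p=s["position"]; B=np.r_[p[:2]-u*.1872,p[2]-.047]
E=B+np.r_[u*np.cos(t),np.sin(t)]*.28
print("pred blade,handle",B,E,"side",(proj("side",[B,E])-[120,60])*1.25,"top",(proj("top",[B,E])-[140,90])*1.25+[350,0])
E
```

```text
25.7 [0.49948778 0.13252567 0.24529729] [-0.31367375 -0.42930702 -0.43972561] 0.23370839011330993 0.00286477254646938
pred blade,handle [ 0.53355818 -0.05149193  0.19829729] [0.48390428 0.21669369 0.26128358] side [[230.30057451 108.37907845]
 [180.64998084 154.5006432 ]] top [[605.31708361 131.47233524]
 [472.28484918 143.73263168]]
```

View pics/c7.png

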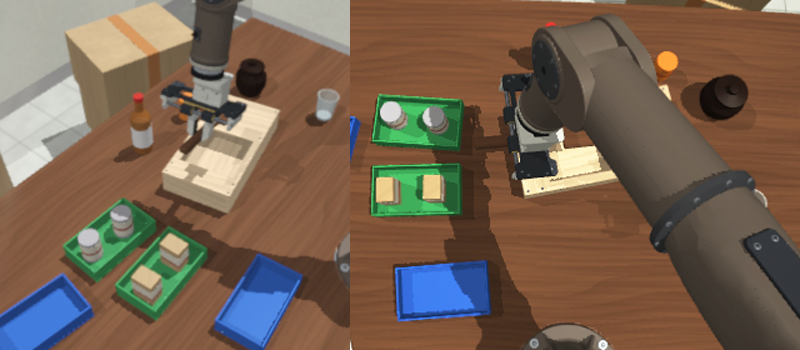

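The side panel shows the handle end at (183,150), where I predicted (181,155), and the opening empty. The trays are intact and the crock, bottle and tumbler are in place. The arm is still, and the predicted lowest point of the paddle is about 12 cm above the box top.

```bash
python3 -c "
from cell import job
job.sign_off()"
```

```text
the job is handed in; nothing more can be done
```

I stood the tin and the carton upright in their matching trays and let go of both. Then I pushed the paddle back about 48 mm and tilted it 13° with the handle end up. It slid out through the opening along its own length, and I lifted it clear. I handed the job in at 25.7 s with the paddle still gripped.

**What the last checks showed:**
- **Trays:** the final picture shows both tins and both cartons upright in their trays.
- **Bystanders:** the crock, bottle and tumbler look undisturbed. I judged this by eye and did not measure it.
- **Grip:** the finger opening reads about 21.5 mm, against a 22 mm handle.
- **Handle end:** it appears within about 5 pixels of where I predicted.
- **Arm:** it was still, with joint speeds below 0.003 rad/s. Wrist force readings stayed within a few newtons in every state I read.
- **Height:** the blade end works out at about 0.198 m, roughly 12 cm above the box top.

**Not directly confirmed:** the gripper and arm hid the blade in both final views. Its height and clearance come from the arm's pose and the matching handle position. The last force readings were a little uneven, about 0.4 to 0.6 N downward where the paddle's weight is about 1.2 N, which I took as sensor noise.

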